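# Seat a carrier in a workholder and lock its bayonet bolt

### The job

Clamp the loose carrier block that lies in the workholder, by pushing with the fingertips only: first push the carrier sideways until its long side lies flat against the side rail, then push the bolt's upright handle along its slot as far as it goes, so that the bolt drives the carrier onto the end stop. Finally push the handle over sideways into the short leg of the slot until it stops, so that the bolt stays locked. Do not lift the carrier, and leave the other things on the bench where they lie.

Things in the scene. Friction and masses are not known exactly. Their poses are not given: they have to be found in the camera images.
- workholder: Bench workholder, it does not move: dark grey base plate 200 x 104 mm (x -100 to 100, y -62 to 42), top 12 mm above the bench. Origin at bench level under the bolt's axis, mid-length; x runs along the bolt towards the end stop, y towards the side rail, z up. The side at -y is open. All positions given in other entries are in this frame, heights above the bench.
- rail (a point): middle of the side rail's face, at x = 49, y = 20.5 mm, height 17 mm; the rail is a grey steel bar, runs along x from 16 to 82 mm, stands 10 mm above the plate and faces -y
- stop (a point): middle of the end stop's face, at x = 88.5, y = -2 mm, height 18 mm; a grey steel bar across the plate's end, y -25 to 21 mm, 12 mm above the plate, facing -x
- corner (a point): corner of the L-shaped slot, on top of the bolt's barrel, at x = -30.5, y = 0, height 35 mm. Barrel: round, 26 mm diameter, axis along x at height 22 mm, x -84 to -17 mm, on a low saddle 50 mm wide. The slot's long leg runs along the top from x = -65 to the corner (33 mm of travel, handle upright); the short leg, 10 mm wide, goes from the corner towards +y down the barrel's side.
- carrier: Machined pale metal carrier block, 41 x 64 x 21 mm with its small pins (block 16 mm high), 0.14 kg, loose and a little skew on the plate, 5 to 20 mm off rail and end stop. Origin: centre of its underside. Its long side is its own y, which lies about along the workholder's x. Seated on rail and stop its origin is at x = 56, y = 0 mm. It slides when pushed low on its side.
- knob (a point): centre of the black ball (17 mm diameter) on the bolt's handle, a pin of 6 mm: 38 mm from the bolt's axis, so at height 60 mm while upright; at x = -62, y = 0 mm with the bolt drawn back, x = -29 mm with it forward
- nose: the bolt's nose, 12 mm diameter, origin at its front on the bolt's axis, x = -2 mm with the bolt drawn back. It moves with the bolt and is sprung: it gives way by up to 10 mm, at 3 to 6 N
- bolt (a joint): travel of the bolt along x: 0 = drawn back, 0.033 m = fully forward; stiff (7 N, near the end up to 14 N), stays where it is left. The handle can turn only when this is beyond about 0.030; with the handle turned the bolt cannot go back below about 0.029
- handle (a joint): turn of the handle about the bolt's axis: 0 = upright, grows as it leans towards +y, 0.96 rad = end of the short leg, with the ball's centre at y = 31 mm, height 44 mm; takes about 1 N at the ball, stays where it is left
- driver: bystander: precision screwdriver 146 mm long, 10 mm thick, on the bench along the open side of the workholder; origin mid-length
- tweezers: bystander: dark tweezers 119 mm long, 10 mm thick, on the bench before the bolt's rear end; origin mid-length
- spare_carrier: bystander: spare, lower carrier block 41 x 64 x 17 mm, on the bench beyond the end stop; origin mid-underside
- gel_box: bystander: flat grey box 58 x 56 x 13 mm, front left on the bench
- cartridge: bystander: tool cartridge 23 x 86 x 18 mm, front left on the bench
Not all that is in view belongs to the job. What is shaped like the carrier but orange or yellow is not meant.

How it is judged:
By the outcome, as a careful person would: the job done as asked, in the order asked, and still so for the second after the job is handed in, with the robot touching nothing.
It also fails if it takes over 51 s, if anything falls off the work surface, if the arm or the gripper's body presses on something with over 40 N, if the wrist force passes 120 N, or if a joint passes its speed limit or range.

### The arm

A 6-joint arm with a two-finger parallel gripper is mounted at the origin on a cart in front of the work surface, level with it; the furniture and walls round the work are solid. World frame = base frame: x ahead of the robot, y to its left, z up, the work surface at z = 0. Lengths are in m, angles in rad, forces in N, time in s.
With the tool pointing down it reaches from about 0.25 to 0.85 m from the base axis. Payload 12.5 kg.
Tool frame: the origin (TCP) lies midway between the tips of the shut fingers; the grasp point (between the pads) lies robot.grip_depth behind it (robot.grip_depth is the distance from the TCP to the grasp point, in m); z points along the fingers, y is the line along which they close (so a half turn about z gives the same grasp; the last joint's range is limited). The gripper opens to 93 mm and grips with 3 to 60 N. Pads are 15 mm wide; open, the fingers measure 128 mm over their backs; the gripper's body (75 mm by 188 mm) begins 65 mm behind the grasp point.
Start: joints at [1.198, 0.351, 1.652, -0, 1.139, -0.085], TCP at [0.156, 0.527, 0.195] pointing down, gripper open.
Joint ranges: [-2.75, 2.75], [-0.79, 2.1], [0.01, 2.65], [-1.57, 4.71], [0.07, 3.14], [-2.87, 2.87]. Speed limits (rad/s): [2.22, 2.22, 2.79, 3.14, 3.14, 3.14].

### API

Orientations are given as a unit quaternion [w, x, y, z].
In Python, from station import monitor, camera, get_calibration, sign_off, finder, robot gives the robot as it stands.
- The arm moves only by the tool move_arm, never from a script. Its argument "series" is a list of rows, each a list of 7 numbers: the shift along the tool's x, y, z in m, then the turn, a rotation vector about the tool's x, y, z in degrees, then the opening, from 0 (shut) to 1 (fully open). A call has 1 to 12 rows; each row shifts and turns the commanded pose from where the row before left it, along the tool's axes as they then stand; what a row does not reach is not made up. A row lasts 1/8 s, in which the tool goes at most 62.5 mm and 10.7 degrees, less where a joint would pass 70% of its speed; a pose out of reach is approached as far as the arm can. A call is refused whole if a number of a shift passes 0.0625 or a number of a turn 10.7, either way. A call with a gripper value outside its range is refused whole. The fingers move at their own pace and stop on an object; "newtons" is the grip in N (left out, the last holds). Time passes only in rows, so rows that do not move let the fingers close. It gives the time, the measured TCP pose, the force, the opening and the grip force at its end, in the units of the state.
- monitor.get_obs(): the state, without advancing time (a new reading comes with each control period).
- camera(name): name is "side" or "top" or "wrist"; returns the picture (420x560x3 uint8, blue, green, red); there is no depth.
- get_calibration(name): a dict with "camera_matrix" (3x3 intrinsics, pixels), "k1" (the pictures are not rectified: a ray, as slopes to the right and down, at radius r is drawn at 1 + k1 r^2 times it, then the intrinsics apply), "xyz" and "rotation" of the camera in the world. Camera axes: x right, y down, z forward; pixel columns grow to the right and rows downward; lengths in m; the calibration is good to about 2 mm. A picture is of the moment at which its call begins: read the wrist's pose just before it. get_calibration takes no time and is no camera call; for the wrist camera it gives the pose at the moment of the call.
- sign_off(): hands the job in; it is judged then, once.
Trained networks look in the newest picture that a camera, given by its name, has taken for a name from the list of things; names that differ only in an ending like _2 or _b are one class to them, and where a whole thing is asked for, a point or a joint stands for the part that bears it (a point fixed in the world has none). Each returns a list of dicts, best first, with "conf" (0 to 1); they miss things now and then, are a little off and sometimes report something else, mostly with a low value. They report only what shows in the picture. A call takes as long as a camera call. They do not tell look-alikes from the thing itself.
- finder.silhouettes(camera, label): "region" (420x560 bool, what is visible of it) and "at" ([row, column] in pixels, amid what is visible of it).
The state is a dict: "time_s": time; "joint_pos": joint angles; "joint_vel": joint speeds; "joint_efforts": joint torques, N m; "eef_pos": TCP position; "orientation": TCP orientation; "contact_force": force on the tool from outside, world axes, zero at the start; "wrist_torque": the same for the moment, N m; "gripper_width": finger opening in m; "grip_force": force on a finger pad.
Only numpy, scipy, OpenCV 4.12 (cv2) and the standard library are available. Lean on these libraries where they do the work, as an engineer would, in place of code of your own. Each camera call takes 0.05 s, during which the arm holds its last target. There are 200 camera calls.

## Working session

There is one attempt and no reset: what is moved stays moved. The work goes in short steps, Python scripts to look and compute and a tool call to move; the robot and the scene stay as the last step left them, time stands still between calls to the robot, and variables do not carry over. Pictures are saved under pics/ and viewed, at most 10 in all, crops included, and the job is handed in when it is done.

Besides the shell and the picture viewer there is one more tool, called as name([rows], argument=value, ...), one row to a line, values as JSON. move_arm: Moves the arm, as the interface text tells. Its arguments: {"type":"object","properties":{"series":{"type":"array"},"newtons":{"type":"number"}},"required":["series"]}

```bash
ls; mkdir -p pics; cat > h.py <<'E'
import numpy as np, cv2
from station import monitor, camera, get_calibration, sign_off, finder, robot
def ray(cal,rc):
    K=np.array(cal["camera_matrix"]);k=cal["k1"]
    d=np.array([(rc[1]-K[0,2])/K[0,0],(rc[0]-K[1,2])/K[1,1]]);u=d.copy()
    for _ in range(20): u=d/(1+k*(u@u))
    R=np.array(cal["rotation"]);v=R@np.array([u[0],u[1],1]);return np.array(cal["xyz"]),v/np.linalg.norm(v)
def proj(cal,p):
    K=np.array(cal["camera_matrix"]);R=np.array(cal["rotation"])
    c=R.T@(np.array(p)-np.array(cal["xyz"]));u=c[:2]/c[2];u=u*(1+cal["k1"]*(u@u))
    return np.array([K[0,0]*u[0]+K[0,2],K[1,1]*u[1]+K[1,2]])  # col,row
def atz(cal,rc,z):
    o,d=ray(cal,rc);return o+d*(z-o[2])/d[2]
def tri(rays):
    A=0;b=0
    for o,d in rays:
        P=np.eye(3)-np.outer(d,d);A=A+P;b=b+P@o
    return np.linalg.solve(A,b)
E
python3 - <<'E'
from h import *
print(monitor.get_obs()); print(robot.grip_depth)
for n in("side","top"):
    im=camera(n);cv2.imwrite(f"pics/{n}0.png",im);c=get_calibration(n);print(n,c)
    for l in("workholder","carrier","knob","nose","driver","tweezers","spare_carrier"):
        r=finder.silhouettes(n,l)
        print(l,[(round(x["conf"],2),np.round(x["at"]),int(x["region"].sum())) for x in r[:3]])
E
```

```text
pics
{'time_s': 0.0, 'joint_pos': array([ 1.19838827e+00,  3.51234079e-01,  1.65245394e+00,  3.70799855e-06,
        1.13907521e+00, -8.45873973e-02]), 'joint_vel': array([ 1.41859435e-03,  6.61781938e-05, -9.43037490e-04, -8.91920735e-04,
       -1.48639608e-03,  6.42882825e-04]), 'joint_efforts': array([-2.82138244e-03, -4.97324753e+01, -2.85243756e+01,  6.97726454e-02,
        2.57583114e-02, -8.23108348e-05]), 'eef_pos': array([0.15595345, 0.5270289 , 0.19419128]), 'orientation': array([-1.34215907e-04,  1.43414853e-01,  9.89662487e-01, -5.69693653e-04]), 'contact_force': array([0.14323653, 0.58532768, 1.32354284]), 'wrist_torque': array([-0.02288579, -0.0196491 ,  0.04395203]), 'grip_force': 0.0, 'gripper_width': 0.09287990076980158}
0.0188
side {'camera_matrix': array([[511.24672002,   0.        , 274.83912453],
       [  0.        , 511.24672002, 218.14248678],
       [  0.        ,   0.        ,   1.        ]]), 'k1': 0.010932859172334846, 'xyz': array([ 0.08111358, -0.69377921,  0.77537438]), 'rotation': array([-0.42099214,  0.86557174, -0.24577615,  0.1146528 ])}
workholder
[... 301 characters left out ...]
284.]), 164)]
spare_carrier []
top {'camera_matrix': array([[403.90589043,   0.        , 280.32577916],
       [  0.        , 403.90589043, 207.33576542],
       [  0.        ,   0.        ,   1.        ]]), 'k1': -0.04895657454343664, 'xyz': array([0.42652929, 0.0530353 , 1.02576545]), 'rotation': array([-0.04590958,  0.71338205, -0.69795236,  0.04290517])}
workholder [(0.62, array([203., 353.]), 2848)]
carrier [(0.76, array([262., 290.]), 375), (0.6, array([137., 272.]), 364)]
knob []
nose []
driver [(0.63, array([176., 376.]), 147)]
tweezers [(0.61, array([251., 380.]), 4), (0.26, array([220., 359.]), 75)]
spare_carrier [(0.71, array([149., 338.]), 414), (0.49, array([206., 352.]), 2714)]
```

```bash
sed -i 's/^import numpy.*/&\nfrom scipy.spatial.transform import Rotation as Ro\ndef RM(q): q=np.array(q); return q if q.ndim==2 else Ro.from_quat(q[[1,2,3,0]]).as_matrix()/; s/np.array(cal\["rotation"\])/RM(cal["rotation"])/' h.py
python3 - <<'E'
from h import *
for n,rc in(("top",(203,353)),("side",(294,332))):
    print(n,atz(get_calibration(n),rc,.015), RM(get_calibration(n)["rotation"]).round(2).tolist())
a=cv2.imread("pics/top0.png")[110:290,260:420];cv2.imwrite("pics/t0c.png",cv2.resize(a,None,fx=3.3,fy=3.3,interpolation=cv2.INTER_CUBIC))
E
```

```text
top [ 0.56921909 -0.12472268  0.015     ] [[0.02, -0.99, 0.13], [-1.0, -0.02, 0.01], [-0.0, -0.13, -0.99]]
side [ 0.54762978 -0.14023144  0.015     ] [[0.85, -0.33, 0.41], [-0.52, -0.52, 0.67], [-0.01, -0.79, -0.62]]
```

View pics/side0.png

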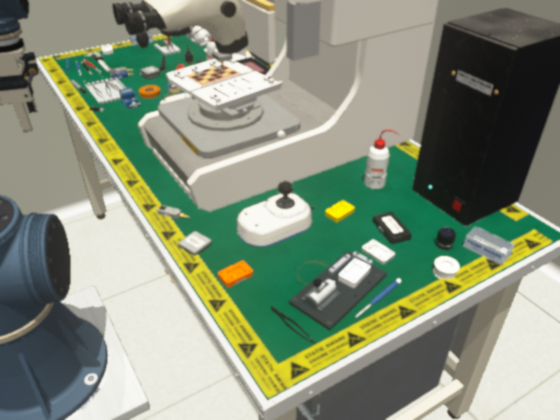

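View pics/t0c.png

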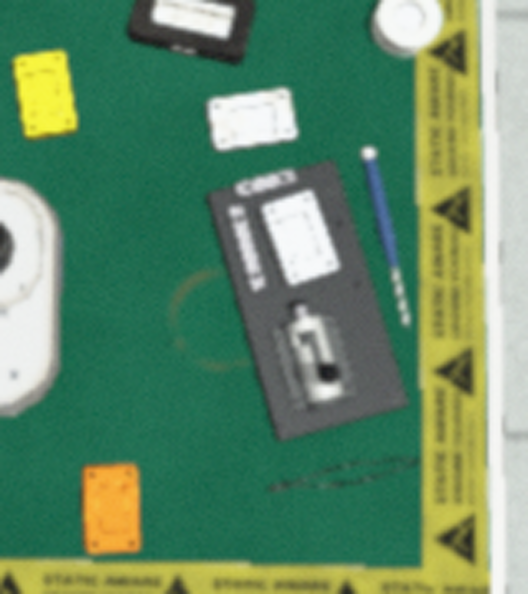

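```bash

python3 - <<'E'
from h import *
c=get_calibration("top")
for n,p,z in[("A",(207,198),.012),("B",(338,160),.012),("C",(408,403),.012),("D",(280,440),.012),("knob",(328,372),.06),("nose",(296,305),.022),
 ("c1",(262,205),.028),("c2",(306,190),.028),("c3",(340,270),.028),("c4",(296,285),.028),("drv1",(369,152),.005),("drv2",(406,323),.005),("joyR",(62,290),.05),("joyB",(40,400),.04),("sp",(253,120),.017)]:
    print(n,atz(c,(p[1]/3.3+110,p[0]/3.3+260),z).round(4))
w=get_calibration("wrist");print(w);o=monitor.get_obs()
R=RM(o["orientation"]);print(R.round(3).tolist());print("cam in tool",(R.T@(np.array(w["xyz"])-o["eef_pos"])).round(4),(R.T@RM(w["rotation"])).round(3).tolist())
E
```

```text
A [ 0.6533 -0.0477  0.012 ]
B [ 0.6859 -0.1498  0.012 ]
C [ 0.4973 -0.2026  0.012 ]
D [ 0.4672 -0.1048  0.012 ]
knob [ 0.5154 -0.1322  0.06  ]
nose [ 0.5695 -0.1152  0.022 ]
c1 [ 0.6452 -0.0882  0.028 ]
c2 [ 0.6577 -0.1219  0.028 ]
c3 [ 0.5962 -0.1477  0.028 ]
c4 [ 0.584  -0.1142  0.028 ]
drv1 [ 0.6947 -0.1757  0.005 ]
drv2 [ 0.5597 -0.2034  0.005 ]
joyR [0.573  0.0628 0.05  ]
joyB [0.4918 0.0773 0.04  ]
sp [ 0.715  -0.0826  0.017 ]
{'camera_matrix': array([[321.42449377,   0.        , 277.30038504],
       [  0.        , 321.42449377, 209.39327811],
       [  0.        ,   0.        ,   1.        ]]), 'k1': -0.07100521809343009, 'xyz': array([0.08990573, 0.54639296, 0.38414354]), 'rotation': array([0.10096321, 0.79476104, 0.59367281, 0.07559045])}
[[-0.959, 0.284, -0.0], [0.284, 0.959, 0.0], [0.0, 0.0, -1.0]]
cam in tool [ 0.0688 -0.0005 -0.1894] [[0.0, -0.968, -0.25], [1.0, 0.0, 0.0], [-0.0, -0.25, 0.968]]
```

```bash

python3 - <<'E'
from h import *
c=get_calibration("side");t=get_calibration("top")
for p in[(148,130),(195,205),(160,150),(245,240),(285,188)]:
    print(p,[atz(c,p[::-1],z).round(3).tolist() for z in(0,.06)])
for p in [(.156,.527,.2),(.36,.2,.2),(.56,-.12,.2)]: print(proj(c,p).round(),proj(t,p).round())
E
```

```text
(148, 130) [[0.484, 0.742, 0.0], [0.453, 0.631, 0.06]]
(195, 205) [[0.445, 0.302, 0.0], [0.417, 0.225, 0.06]]
(160, 150) [[0.471, 0.606, 0.0], [0.441, 0.505, 0.06]]
(245, 240) [[0.487, 0.115, 0.0], [0.456, 0.052, 0.06]]
(285, 188) [[0.679, 0.244, 0.0], [0.633, 0.171, 0.06]]
[ 33. 128.] [ 43. 387.]
[168. 166.] [208. 290.]
[337. 214.] [366. 195.]
```

View pics/top0.png

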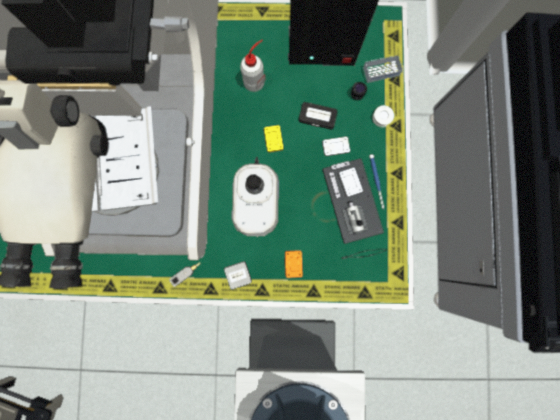

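move_arm([
  [-0.0254, -0.0349, -0.006, 0, 0, 0, 0.5],
  [-0.0254, -0.0349, -0.006, 0, 0, 0, 0.5],
  [-0.0254, -0.0349, -0.006, 0, 0, 0, 0.3],
  [-0.0254, -0.0349, -0.006, 0, 0, 0, 0.3],
  [-0.0254, -0.0349, -0.006, 0, 0, 0, 0.3],
  [-0.0254, -0.0349, -0.006, 0, 0, 0, 0.3],
  [-0.0254, -0.0349, -0.006, 0, 0, 0, 0.3],
  [-0.0254, -0.0349, -0.006, 0, 0, 0, 0.3],
  [-0.0254, -0.0349, -0.006, 0, 0, 0, 0.3],
  [-0.0254, -0.0349, -0.006, 0, 0, 0, 0.3],
])

```text
time_s: 2.05
eef_pos: [0.3009, 0.1193, 0.2552]
orientation: [0.0, 0.143, 0.99, 0.0]
contact_force: [0.4, 0.6, -0.3]
gripper_width: 0.028
grip_force: 0.0
```

move_arm([
  [0, 0, 0, 0, 0, 9.5, 0.3],
  [0, 0, 0, 0, 0, 9.5, 0.3],
  [0, 0, 0, 0, 0, 9.5, 0.3],
  [0, 0, 0, 0, 0, 9.5, 0.3],
  [0, 0, 0, 0, 0, 9.5, 0.3],
  [0, 0, 0, 0, 0, 9.7, 0.3],
])

```text
time_s: 2.8
eef_pos: [0.3006, 0.1206, 0.2548]
orientation: [0.0, 0.602, 0.799, 0.0]
contact_force: [-1.1, 0.4, 0.6]
gripper_width: 0.028
grip_force: 0.0
```

move_arm([
  [-0.0345, 0.0243, 0, 0, 0, 0, 0.3],
  [-0.0345, 0.0243, 0, 0, 0, 0, 0.3],
  [-0.0345, 0.0243, 0, 0, 0, 0, 0.3],
  [-0.0345, 0.0243, 0, 0, 0, 0, 0.3],
  [-0.0345, 0.0243, 0.005, 0, 0, 0, 0.3],
  [-0.0345, 0.0243, 0.01, 0, 0, 0, 0.3],
  [-0.0345, 0.0243, 0.01, 0, 0, 0, 0.3],
  [-0.0345, 0.0243, 0.01, 0, 0, 0, 0.3],
  [0, 0, 0, 0, 0, 0, 0.3],
])

```text
time_s: 3.92
eef_pos: [0.5654, -0.091, 0.2183]
orientation: [-0.001, 0.6, 0.8, -0.0]
contact_force: [-0.4, 0.2, 0.4]
gripper_width: 0.0281
grip_force: 0.0
```

```bash

python3 - <<'E'
from h import *
o=monitor.get_obs();print(o["time_s"],o["eef_pos"],o["orientation"])
c=get_calibration("wrist");im=camera("wrist");cv2.imwrite("pics/w1.png",im);np.savez("w1.npz",**{k:c[k] for k in c})
cv2.imwrite("pics/w1b.png",cv2.resize(im,(800,600),interpolation=cv2.INTER_CUBIC))
for l in("workholder","carrier","knob","nose"):
    for r in finder.silhouettes("wrist",l)[:2]:
        p=cv2.findContours(r["region"].astype(np.uint8),0,2)[0];p=max(p,key=cv2.contourArea)
        q=cv2.minAreaRect(p);print(l,round(r["conf"],2),r["at"],np.round(q[0]),np.round(cv2.boxPoints(q)).tolist())
E
```

```text
3.925 [ 0.56540276 -0.09100146  0.21827203] [-7.75335039e-04  6.00275864e-01  7.99792548e-01 -4.06880306e-04]
workholder 0.96 [201.4, 266.7] [278. 210.] [[198.0, 250.0], [198.0, 170.0], [359.0, 170.0], [359.0, 250.0]]
workholder 0.74 [192.8, 169.2] [172. 202.] [[167.0, 158.0], [178.0, 158.0], [178.0, 245.0], [167.0, 245.0]]
carrier 0.69 [55.4, 178.3] [179.  56.] [[145.0, 69.0], [153.0, 31.0], [212.0, 43.0], [204.0, 81.0]]
carrier 0.63 [87.8, 451.8] [452.  88.] [[421.0, 102.0], [426.0, 65.0], [483.0, 73.0], [477.0, 110.0]]
knob 0.49 [213.0, 224.4] [224. 214.] [[217.0, 207.0], [231.0, 207.0], [231.0, 221.0], [217.0, 221.0]]
nose 0.45 [206.6, 274.3] [272. 206.] [[265.0, 202.0], [278.0, 202.0], [278.0, 211.0], [265.0, 211.0]]
```

View pics/w1b.png

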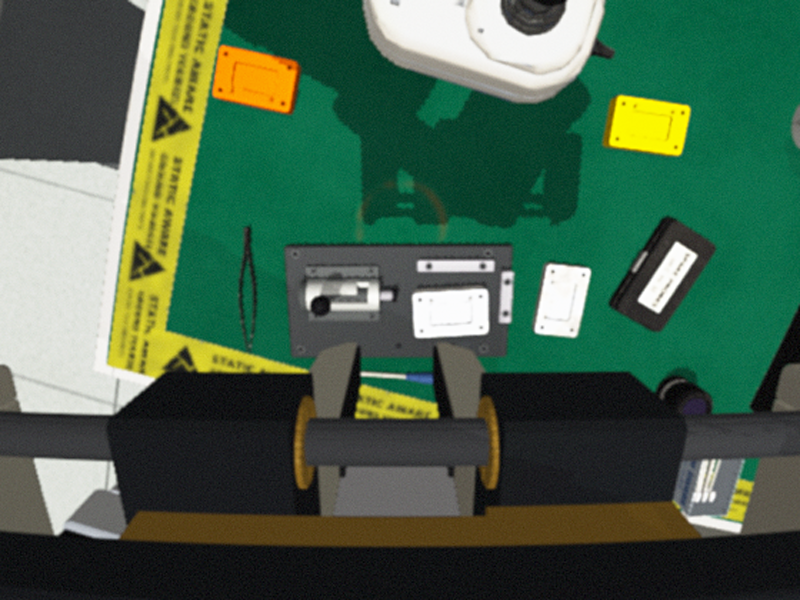

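```bash

python3 - <<'E'
from h import *
a=cv2.imread("pics/w1.png")[160:260,190:370];cv2.imwrite("pics/w1c.png",cv2.resize(a,None,fx=4.4,fy=4.4,interpolation=cv2.INTER_CUBIC))
E
```

```text
(no output)
```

View pics/w1c.png

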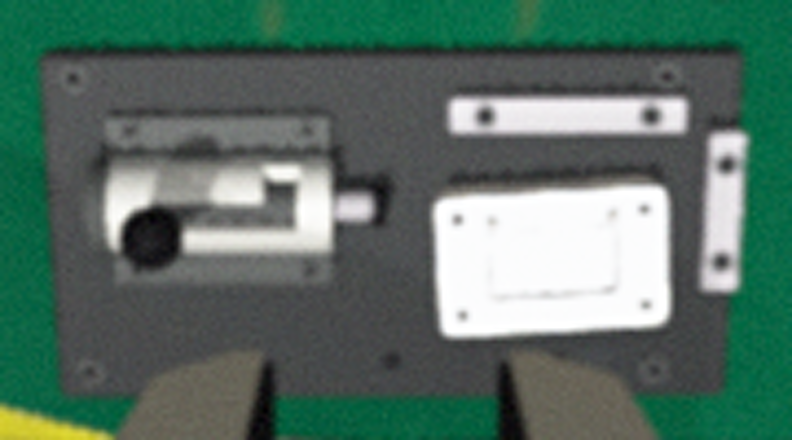

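```bash

cat > fit.py <<'E'
from h import *
from scipy.optimize import least_squares
def cal(f): z=np.load(f);return {k:(z[k] if z[k].ndim else float(z[k])) for k in z}
def fit(c,pts,px,x0,off=(190,160),s=4.4,off_xy=None):
    px=(np.array(px)+.5)/s-.5+np.array(off);pts=np.array(pts)/1000.
    def W(v):
        cs,sn=np.cos(v[2]),np.sin(v[2]);return np.c_[v[0]+cs*pts[:,0]-sn*pts[:,1],v[1]+sn*pts[:,0]+cs*pts[:,1],pts[:,2]]
    f=lambda v:(np.array([proj(c,p) for p in W(v)])-px).ravel()
    r=least_squares(f,x0,loss="soft_l1");return r.x,f(r.x).reshape(-1,2)
def wh2w(v,p): 
    cs,sn=np.cos(v[2]),np.sin(v[2]);return np.array([v[0]+cs*p[0]-sn*p[1],v[1]+sn*p[0]+cs*p[1]])
def w2wh(v,p):
    cs,sn=np.cos(v[2]),np.sin(v[2]);d=np.array(p[:2])-v[:2];return np.array([cs*d[0]+sn*d[1],-sn*d[0]+cs*d[1]])
E
python3 - <<'E'
from fit import *
c=cal("w1.npz")
v,e=fit(c,[(-100,42,12),(100,42,12),(100,-62,12),(-100,-62,12),(16,20.5,22),(82,20.5,22),(88.5,21,24),(88.5,-25,24),(-62,0,60),(-2,0,22)],
 [(42,53),(742,53),(722,392),(65,395),(450,134),(687,133),(710,130),(702,290),(152,238),(376,205)],[.573,-.117,.28])
print(v,np.degrees(v[2]),e.round(1).tolist());np.save("wh.npy",v)
for p in[(435,200),(668,188),(668,325),(440,337)]:
    q=(np.array(p)+.5)/4.4-.5+[190,160];print((w2wh(v,atz(c,q[::-1],.028))*1000).round(1))
o=monitor.get_obs();print("tcp wh",w2wh(v,o["eef_pos"])*1000,np.degrees(Ro.from_quat(o["orientation"][[1,2,3,0]]).as_matrix()[:2,1]))
R=RM(o["orientation"]);print(np.degrees(np.arctan2(R[1,1],R[0,1])))
# top check
t=get_calibration("top")
for p,z in[((207,198),.012),((338,160),.012),((408,403),.012),((280,440),.012)]:
    print((w2wh(v,atz(t,(p[1]/3.3+110,p[0]/3.3+260),z))*1000).round(1))
E
```

```text
[ 0.57404753 -0.11620742  0.28538335] 16.351261462447273 [[-1.2, -0.3], [1.0, -0.6], [0.7, 0.9], [-1.4, 0.5], [-0.2, -0.4], [-0.2, -0.2], [0.3, 0.4], [0.1, 0.1], [-0.6, 0.5], [1.9, -0.2]]
[12.   2.6]
[76.4  5.9]
[ 78.3 -34. ]
[ 13.7 -37.4]
tcp wh [-1.74068145 28.81484114] [54.97968767 16.12572827]
16.346591345963144
[95.3 43.4]
[ 97.9 -63.7]
[-97.9 -61.3]
[-99.3  41. ]
```

move_arm([
  [-0.0296, 0.0156, 0.02, 0, 0, 0, 0.3],
  [-0.0296, 0.0156, 0.02, 0, 0, 0, 0.3],
  [-0.0296, 0.0156, 0.02, 0, 0, 0, 0.3],
  [0, 0, 0.04, 0, 0, 0, 0.3],
  [0, 0, 0.04, 0, 0, 0, 0.3],
  [0, 0, 0.04, 0, 0, 0, 0.3],
  [0, 0, 0.01, 0, 0, 0, 0.3],
  [0, 0, 0.008, 0, 0, 0, 0.3],
  [0, 0, 0, 0, 0, 0, 0.3],
])

```text
time_s: 5.3
eef_pos: [0.635, -0.1618, 0.0228]
orientation: [0.001, 0.6, 0.8, 0.0]
contact_force: [0.0, 1.1, 0.3]
gripper_width: 0.0278
grip_force: 0.0
```

```bash
cat > st.py <<'E'
from fit import *
v=np.load("wh.npy");o=monitor.get_obs();R=RM(o["orientation"])
print(round(o["time_s"],2),"wh",(w2wh(v,o["eef_pos"])*1000).round(1),"z",round(o["eef_pos"][2]*1000,1),"yaw rel",round(np.degrees(np.arctan2(R[1,1],R[0,1])-v[2]),2),"F wh",(w2wh(np.r_[0,0,v[2]],o["contact_force"])).round(1),o["contact_force"][2].round(1))
E
python3 st.py; python3 - <<'E'
from h import *
c=get_calibration("wrist");im=camera("wrist");np.savez("w2.npz",**c)
cv2.imwrite("pics/w2.png",cv2.resize(im,(800,600),interpolation=cv2.INTER_CUBIC))
E
```

```text
5.3 wh [ 45.7 -60.9] z 22.8 yaw rel -0.03 F wh [0.3 1. ] 0.3
```

View pics/w2.png

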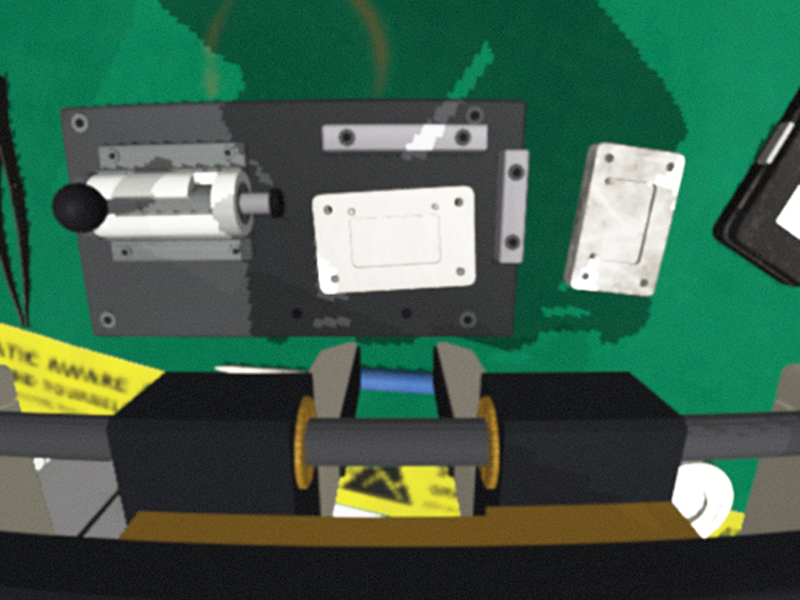

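move_arm([
  [0, 0, 0.005, 0, 0, 0, 0.3],
  [0.004, 0, 0, 0, 0, 0, 0.3],
  [0.004, 0, 0, 0, 0, 0, 0.3],
  [0.004, 0, 0, 0, 0, 0, 0.3],
  [0.004, 0, 0, 0, 0, 0, 0.3],
  [0.003, 0, 0, 0, 0, 0, 0.3],
  [0.003, 0, 0, 0, 0, 0, 0.3],
  [0, 0, 0, 0, 0, 0, 0.3],
])

```text
time_s: 6.35
eef_pos: [0.6283, -0.1405, 0.0168]
orientation: [0.0, 0.6, 0.8, 0.0]
contact_force: [-0.0, -0.2, -0.1]
gripper_width: 0.0275
grip_force: 0.0
```

```bash
python3 st.py; python3 - <<'E'
from fit import *
c=cal("w2.npz");v0=np.load("wh.npy")
v,e=fit(c,[(-100,42,12),(100,42,12),(100,-62,12),(-100,-62,12),(16,20.5,22),(82,20.5,22),(88.5,21,24),(88.5,-25,24)],
 [(62,108),(525,100),(515,335),(95,333),(322,151),(487,149),(501,152),(498,262)],v0,off=(0,0),s=1.4286)
print(v-v0,np.degrees(v[2]),e.round(1).tolist())
for p in[(313,196),(474,187),(476,285),(320,294)]:
    q=(np.array(p)+.5)/1.4286-.5;print((w2wh(v,atz(c,q[::-1],.028))*1000).round(1))
E
```

```text
6.35 wh [ 45.2 -38.6] z 16.8 yaw rel -0.03 F wh [-0.1 -0.2] -0.1
[ 0.0001466  -0.00081471  0.00444611] 16.606004649058686 [[-4.4, -0.0], [1.8, -1.5], [-0.6, 1.8], [-2.6, 3.8], [-0.5, -0.4], [0.0, 0.6], [2.4, -2.6], [0.9, 0.8]]
[13.   2.9]
[76.2  6. ]
[ 78.4 -33.4]
[ 14.  -36.9]
```

move_arm([
  [0.003, 0, 0, 0, 0, 0, 0.3],
  [0.002, 0, 0, 0, 0, 0, 0.3],
  [0.002, 0, 0, 0, 0, 0, 0.3],
  [0, 0, 0, 0, 0, 0, 0.3],
])

```text
time_s: 6.85
eef_pos: [0.6263, -0.1337, 0.0167]
orientation: [-0.0, 0.6, 0.8, -0.0]
contact_force: [0.3, 0.3, -0.1]
gripper_width: 0.0276
grip_force: 0.0
```

```bash
python3 st.py; python3 - <<'E'
from h import *
c=get_calibration("wrist");im=camera("wrist");np.savez("w3.npz",**c)
cv2.imwrite("pics/w3.png",im);cv2.imwrite("pics/w3c.png",cv2.resize(im[60:280,180:420],None,fx=2.7,fy=2.7,interpolation=cv2.INTER_CUBIC))
E
```

```text
6.85 wh [ 45.2 -31.5] z 16.7 yaw rel -0.03 F wh [0.4 0.2] -0.1
```

View pics/w3c.png

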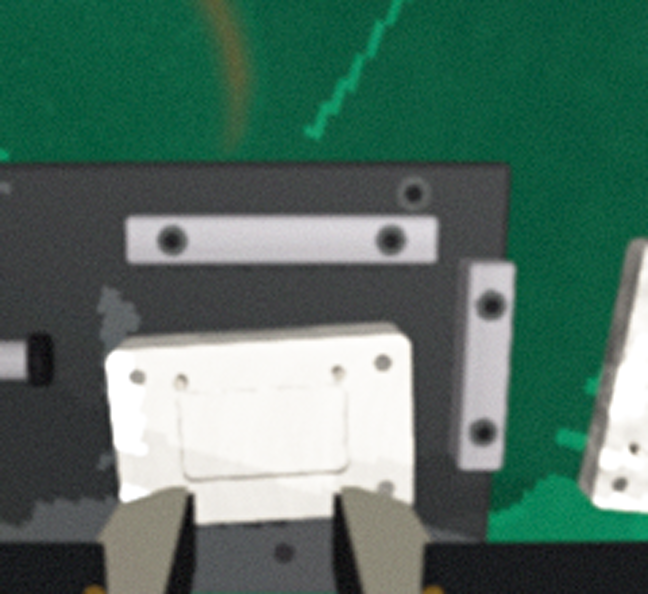

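move_arm([
  [-0.01, 0, 0, 0, 0, 0, 0.3],
  [-0.01, 0, -0.01, 0, 0, 0, 0.3],
  [-0.01, 0, -0.01, 0, 0, 0, 0.2],
  [-0.002, 0, -0.01, 0, 0, 0, 0],
  [0, 0, 0, 0, 0, 0, 0],
  [0, 0, 0, 0, 0, 0, 0],
])

```text
time_s: 7.65
eef_pos: [0.6351, -0.1643, 0.0466]
orientation: [-0.0, 0.6, 0.8, -0.0]
contact_force: [0.4, 0.1, -0.9]
gripper_width: 0.0007
grip_force: 0.0
```

```bash
python3 st.py; python3 - <<'E'
from h import *
c=get_calibration("wrist");im=camera("wrist");np.savez("w4.npz",**c)
cv2.imwrite("pics/w4.png",im);cv2.imwrite("pics/w4c.png",cv2.resize(im[120:340,180:400],None,fx=2.7,fy=2.7,interpolation=cv2.INTER_CUBIC))
o=monitor.get_obs();R=RM(o["orientation"]);print(o["gripper_width"])
for d in[(0,0,0),(.0075,0,0),(-.0075,0,0),(.0075,0,-.02),(0.0075,.0175,0)]: print(d,proj(c,o["eef_pos"]+R@np.array(d)).round(1))
E
```

```text
7.65 wh [ 45.1 -63.4] z 46.6 yaw rel -0.03 F wh [ 0.4 -0. ] -0.9
0.0004362333360318627
(0, 0, 0) [277.3 239.6]
(0.0075, 0, 0) [277.3 228.2]
(-0.0075, 0, 0) [277.3 250.8]
(0.0075, 0, -0.02) [277.3 239.1]
(0.0075, 0.0175, 0) [305.5 228.2]
```

View pics/w4c.png

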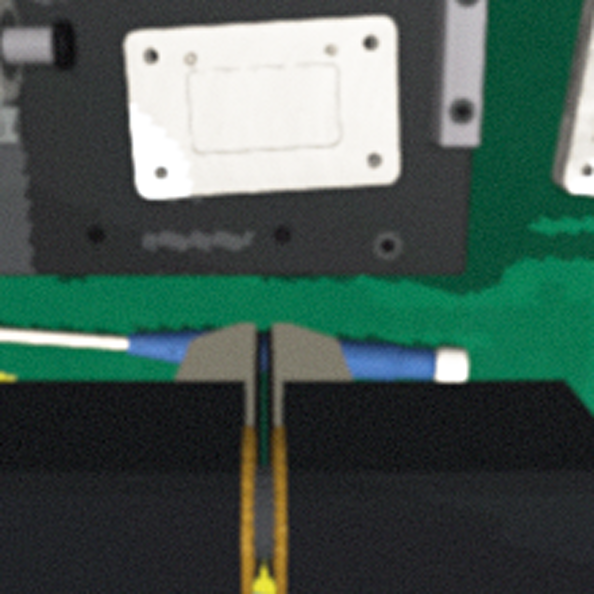

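move_arm([
  [0.01, 0, 0.01, 0, 0, 0, 0],
  [0, 0, 0.012, 0, 0, 0, 0],
  [0, 0, 0.005, 0, 0, 0, 0],
  [0, 0, 0.003, 0, 0, 0, 0],
  [0, 0, 0.002, 0, 0, 0, 0],
  [0, 0, 0.001, 0, 0, 0, 0],
  [0, 0, 0, 0, 0, 0, 0],
])

```text
time_s: 8.57
eef_pos: [0.6326, -0.1551, 0.0139]
orientation: [0.0, 0.6, 0.8, 0.0]
contact_force: [0.4, -0.6, -0.6]
gripper_width: 0.0004
grip_force: 0.0
```

move_arm([
  [0, 0, 0.001, 0, 0, 0, 0],
  [0, 0, 0.001, 0, 0, 0, 0],
  [0, 0, 0.001, 0, 0, 0, 0],
  [0, 0, 0, 0, 0, 0, 0],
])

```text
time_s: 9.07
eef_pos: [0.6325, -0.155, 0.0106]
orientation: [-0.0, 0.6, 0.8, -0.0]
contact_force: [-0.2, -0.9, -0.3]
gripper_width: 0.0003
grip_force: 0.0
```

move_arm([
  [0, 0, 0.001, 0, 0, 0, 0],
  [0, 0, 0.001, 0, 0, 0, 0],
  [0, 0, 0.001, 0, 0, 0, 0],
  [0, 0, 0.001, 0, 0, 0, 0],
  [0, 0, 0, 0, 0, 0, 0],
])

```text
time_s: 9.7
eef_pos: [0.6325, -0.155, 0.0066]
orientation: [-0.0, 0.6, 0.8, -0.0]
contact_force: [-0.2, 0.4, -0.1]
gripper_width: 0.0003
grip_force: 0.0
```

```bash
python3 st.py; python3 - <<'E'
from h import *
im=camera("side");c=get_calibration("side");o=monitor.get_obs();R=RM(o["orientation"])
u=proj(c,o["eef_pos"]);print(u);x,y=(u-[50,45]).astype(int)
a=cv2.resize(im[y:y+75,x:x+100],None,fx=7.5,fy=7.5,interpolation=cv2.INTER_CUBIC)
def m(p,col): cv2.circle(a,tuple(int(t) for t in (proj(c,p)-[x,y]+.5)*7.5),4,col,-1)
m(o["eef_pos"],(0,0,255)); m(o["eef_pos"]+[0,0,.02],(0,255,255))
from fit import wh2w
v=np.load("wh.npy")
for p in[(-.1,.042),(.1,.042),(.1,-.062),(-.1,-.062)]: m(np.r_[wh2w(v,p),.012],(255,0,255))
cv2.imwrite("pics/s5.png",a)
E
```

```text
9.7 wh [ 45.2 -53.7] z 6.6 yaw rel -0.04 F wh [-0.1  0.5] -0.1
[369.05939282 285.3272281 ]
```

View pics/s5.png

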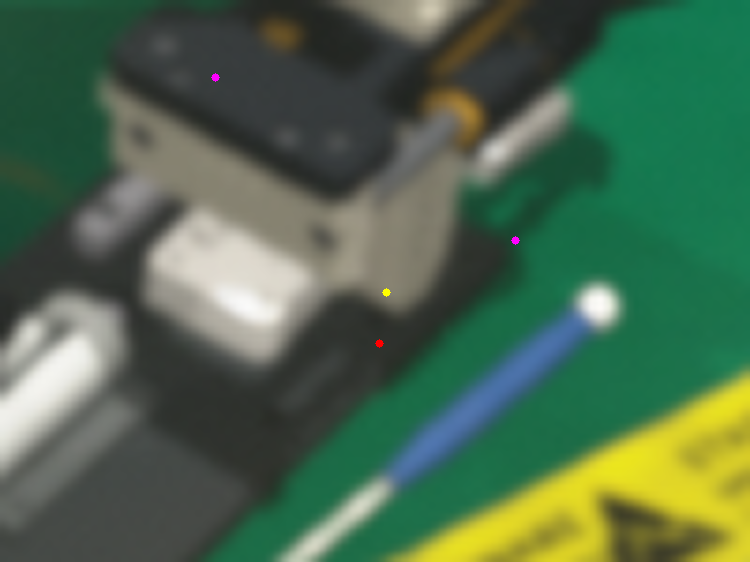

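move_arm([
  [0, 0, 0.001, 0, 0, 0, 0],
  [0, 0, 0.001, 0, 0, 0, 0],
  [0, 0, 0.001, 0, 0, 0, 0],
  [0, 0, 0.001, 0, 0, 0, 0],
  [0, 0, 0.001, 0, 0, 0, 0],
  [0, 0, 0, 0, 0, 0, 0],
])

```text
time_s: 10.5
eef_pos: [0.6325, -0.155, 0.0016]
orientation: [-0.0, 0.6, 0.8, -0.0]
contact_force: [0.3, 0.3, 0.2]
gripper_width: 0.0005
grip_force: 0.0
```

move_arm([
  [0, 0, 0.001, 0, 0, 0, 0],
  [0, 0, 0.001, 0, 0, 0, 0],
  [0, 0, 0.001, 0, 0, 0, 0],
  [0, 0, 0.001, 0, 0, 0, 0],
  [0, 0, 0, 0, 0, 0, 0],
])

```text
time_s: 11.12
eef_pos: [0.6325, -0.155, -0.0024]
orientation: [-0.0, 0.6, 0.8, -0.0]
contact_force: [0.2, 0.3, -0.8]
gripper_width: 0.0002
grip_force: 0.0
```

move_arm([
  [0, 0, 0.001, 0, 0, 0, 0],
  [0, 0, 0.001, 0, 0, 0, 0],
  [0, 0, 0.001, 0, 0, 0, 0],
  [0, 0, 0.001, 0, 0, 0, 0],
  [0, 0, 0, 0, 0, 0, 0],
])

```text
time_s: 11.75
eef_pos: [0.6325, -0.155, -0.0064]
orientation: [-0.0, 0.6, 0.8, -0.0]
contact_force: [-0.7, 1.4, 0.3]
gripper_width: 0.0006
grip_force: 0.0
```

move_arm([
  [0, 0, 0.001, 0, 0, 0, 0],
  [0, 0, 0.001, 0, 0, 0, 0],
  [0, 0, 0.001, 0, 0, 0, 0],
  [0, 0, 0, 0, 0, 0, 0],
])

```text
time_s: 12.25
eef_pos: [0.6325, -0.155, -0.0094]
orientation: [-0.0, 0.6, 0.8, -0.0]
contact_force: [0.2, -0.5, -0.8]
gripper_width: 0.0006
grip_force: 0.0
```

move_arm([
  [0, 0, 0.001, 0, 0, 0, 0],
  [0, 0, 0.001, 0, 0, 0, 0],
  [0, 0, 0, 0, 0, 0, 0],
])

```text
time_s: 12.62
eef_pos: [0.6325, -0.155, -0.0114]
orientation: [-0.0, 0.6, 0.8, -0.0]
contact_force: [0.1, 1.5, 0.4]
gripper_width: 0.0006
grip_force: 0.0
```

```bash
python3 st.py; python3 - <<'E'
from fit import *
v=np.load("wh.npy");o=monitor.get_obs();R=RM(o["orientation"])
w=get_calibration("wrist");im=camera("wrist");cv2.imwrite("pics/w6.png",im);np.savez("w6.npz",**w)
for r in finder.silhouettes("wrist","carrier"):
    p=max(cv2.findContours(r["region"].astype(np.uint8),0,2)[0],key=cv2.contourArea);b=cv2.boxPoints(cv2.minAreaRect(p))
    q=np.array([w2wh(v,atz(w,(y,x),.028)) for x,y in b])*1000
    print(round(r["conf"],2),np.round(b).tolist(),q.round(1).tolist(),np.linalg.norm(q[1]-q[0]).round(1),np.linalg.norm(q[2]-q[1]).round(1))
# tip by side pic at z=6.6
c=get_calibration("side");d=o["eef_pos"].copy();w2=dict(w);w2["xyz"]=np.array(w["xyz"])+[0,0,.0066-d[2]]
P=tri([ray(c,(281.6,372.4)),ray(w2,(241,277.3))]);print("tip",(w2wh(v,P)*1000).round(1),P[2]*1000)
for z in(.02,.03,.04):print(z,(w2wh(v,atz(c,(281.6,372.4),z))*1000).round(1),(w2wh(v,atz(w2,(241,277.3),z))*1000).round(1))
s=camera("side");old=cv2.imread("pics/side0.png")
print(proj(c,d))
h=cv2.cvtColor(im,6);print(im[225:262:3,270].tolist())
E
```

```text
12.62 wh [ 45.2 -53.7] z -11.4 yaw rel -0.04 F wh [0.5 1.4] 0.4
0.66 [[207.0, 150.0], [342.0, 142.0], [347.0, 228.0], [212.0, 236.0]] [[12.6, 4.4], [75.0, 7.9], [79.4, -33.4], [12.8, -37.4]] 62.5 41.5
0.15 [[-0.0, 73.0], [389.0, 73.0], [389.0, 266.0], [0.0, 266.0]] [[-84.3, 41.9], [94.7, 38.5], [102.2, -53.8], [-104.8, -55.5]] 179.1 92.6
tip [ 47.7 -54.5] 15.146224060525059
0.02 [ 46.8 -59.1] [ 45.1 -49.6]
0.03 [ 37.8 -63.8] [ 45.1 -45.9]
0.04 [ 28.8 -68.6] [ 45.1 -42.2]
[368.14402732 291.38555522]
[[235, 239, 242], [236, 241, 243], [235, 240, 242], [52, 52, 56], [46, 42, 44], [102, 114, 119], [110, 126, 128], [113, 125, 127], [114, 130, 135], [110, 129, 127], [105, 119, 125], [109, 124, 129], [67, 77, 76]]
```

move_arm([
  [0, 0, 0.001, 0, 0, 0, 0],
  [0, 0, 0.001, 0, 0, 0, 0],
  [0, 0, 0, 0, 0, 0, 0],
])

```text
time_s: 13.15
eef_pos: [0.6327, -0.1551, -0.0116]
orientation: [0.0, 0.6, 0.8, 0.0]
contact_force: [-7.6, 1.1, 15.6]
gripper_width: 0.0007
grip_force: 8.2
```

move_arm([
  [0, 0, -0.007, 0, 0, 0, 0.3],
  [0, 0, 0, 0, 0, 0, 0.3],
  [0, 0, 0, 0, 0, 0, 0.3],
  [0.004, 0, 0, 0, 0, 0, 0.3],
  [0.004, 0, 0, 0, 0, 0, 0.3],
  [0.003, 0, 0, 0, 0, 0, 0.3],
  [0.003, 0, 0, 0, 0, 0, 0.3],
  [0.003, 0, 0, 0, 0, 0, 0.3],
  [0.003, 0, 0, 0, 0, 0, 0.3],
  [0, 0, 0, 0, 0, 0, 0.3],
])

```text
time_s: 14.4
eef_pos: [0.6269, -0.1356, -0.0062]
orientation: [-0.0, 0.6, 0.8, 0.0]
contact_force: [0.5, -0.7, 0.0]
gripper_width: 0.0275
grip_force: 0.0
```

move_arm([
  [0.002, 0, 0, 0, 0, 0, 0.3],
  [0.0015, 0, 0, 0, 0, 0, 0.3],
  [0, 0, 0, 0, 0, 0, 0.3],
])

```text
time_s: 14.78
eef_pos: [0.6259, -0.1324, -0.0063]
orientation: [-0.0, 0.6, 0.8, 0.0]
contact_force: [-0.3, 0.2, 0.2]
gripper_width: 0.028
grip_force: 0.0
```

```bash
python3 st.py; cat > car.py <<'E'
from fit import *
import sys
v=np.load("wh.npy");w=get_calibration("wrist");im=camera("wrist");cv2.imwrite(f"pics/{sys.argv[1]}.png",im);np.savez(sys.argv[1]+".npz",**w)
for l in sys.argv[2:]:
  for r in finder.silhouettes("wrist",l)[:2]:
    p=max(cv2.findContours(r["region"].astype(np.uint8),0,2)[0],key=cv2.contourArea);b=cv2.boxPoints(cv2.minAreaRect(p))
    z={"knob":.06,"nose":.022}.get(l,.028)
    q=np.array([w2wh(v,atz(w,(y,x),z)) for x,y in b])*1000
    print(l,round(r["conf"],2),np.round(b).tolist(),q.round(1).tolist(),q.mean(0).round(1))
E
python3 car.py w7 carrier
```

```text
14.78 wh [ 45.2 -30.1] z -6.3 yaw rel -0.04 F wh [-0.2  0.3] 0.2
carrier 0.75 [[214.0, 164.0], [344.0, 164.0], [344.0, 246.0], [214.0, 246.0]] [[14.7, 21.0], [77.5, 21.0], [79.6, -21.2], [12.6, -21.1]] [46.1 -0.1]
```

move_arm([
  [0.001, 0, 0, 0, 0, 0, 0.3],
  [0.001, 0, 0, 0, 0, 0, 0.3],
  [0, 0, 0, 0, 0, 0, 0.3],
])

```text
time_s: 15.25
eef_pos: [0.6256, -0.131, -0.0062]
orientation: [0.0, 0.6, 0.8, -0.0]
contact_force: [0.5, -4.5, 0.4]
gripper_width: 0.028
grip_force: 2.2
```

```bash
python3 st.py; python3 car.py w8 carrier
```

```text
15.25 wh [ 45.3 -28.7] z -6.2 yaw rel -0.03 F wh [-0.8 -4.4] 0.4
carrier 0.78 [[214.0, 167.0], [344.0, 167.0], [344.0, 246.0], [214.0, 246.0]] [[14.6, 21.0], [77.6, 20.9], [79.7, -19.8], [12.6, -19.8]] [46.1  0.6]
```

move_arm([
  [0.001, 0, 0, 0, 0, 0, 0.3],
  [0, 0, 0, 0, 0, 0, 0.3],
  [-0.004, 0, 0, 0, 0, 0, 0.3],
  [-0.008, 0, 0, 0, 0, 0, 0.3],
  [-0.01, 0, -0.01, 0, 0, 0, 0.3],
  [0, 0, -0.03, 0, 0, 0, 0],
  [0, 0, -0.04, 0, 0, 0, 0],
  [0.02, -0.04, 0, 0, 0, 0, 0],
  [0.02, -0.05, 0, 0, 0, 0, 0],
  [0.01, -0.05, 0, 0, 0, 0, 0],
  [0, 0, 0, 0, 0, 0, 0],
])

```text
time_s: 16.73
eef_pos: [0.4804, -0.1422, 0.0743]
orientation: [-0.001, 0.6, 0.8, -0.0]
contact_force: [0.1, -0.4, -0.5]
gripper_width: 0.0006
grip_force: 0.0
```

```bash
python3 st.py; python3 car.py w9 carrier knob nose
```

```text
16.73 wh [-97.2   1.4] z 74.3 yaw rel -0.12 F wh [-0.  -0.4] -0.5
carrier 0.67 [[411.0, 243.0], [412.0, 193.0], [499.0, 194.0], [499.0, 244.0]] [[8.0, -18.0], [4.3, 21.8], [74.9, 21.1], [81.7, -19.9]] [42.2  1.2]
carrier 0.6 [[213.0, 0.0], [291.0, 0.0], [291.0, 15.0], [213.0, 15.0]] [[-140.0, 153.9], [-87.9, 153.3], [-87.8, 143.9], [-140.3, 144.4]] [-114.   148.9]
knob 0.65 [[272.0, 280.0], [274.0, 160.0], [522.0, 164.0], [520.0, 284.0]] [[-100.9, -33.3], [-99.2, 49.3], [64.4, 47.9], [80.5, -39.3]] [-13.8   6.1]
knob 0.55 [[316.0, 243.0], [321.0, 219.0], [346.0, 224.0], [341.0, 248.0]] [[-70.9, -6.0], [-68.2, 10.7], [-51.7, 7.3], [-54.1, -9.6]] [-61.2   0.6]
nose 0.44 [[385.0, 212.0], [399.0, 212.0], [399.0, 226.0], [385.0, 226.0]] [[-12.8, 5.3], [-1.6, 5.3], [-0.5, -6.2], [-11.8, -6.2]] [-6.7 -0.5]
```

move_arm([
  [-0.001, 0, 0.024, 0, 0, 0, 0],
  [0, 0, 0.024, 0, 0, 0, 0],
  [0, 0.006, 0, 0, 0, 0, 0],
  [0, 0.005, 0, 0, 0, 0, 0],
  [0, 0.004, 0, 0, 0, 0, 0],
  [0, 0.003, 0, 0, 0, 0, 0],
  [0, 0.003, 0, 0, 0, 0, 0],
  [0, 0.003, 0, 0, 0, 0, 0],
  [0, 0, 0, 0, 0, 0, 0],
])

```text
time_s: 18.05
eef_pos: [0.5058, -0.1362, 0.0262]
orientation: [-0.001, 0.599, 0.8, -0.001]
contact_force: [-5.3, -1.4, -1.5]
gripper_width: 0.0005
grip_force: 2.8
```

```bash
python3 st.py
```

```text
18.05 wh [-71.1   0. ] z 26.2 yaw rel -0.01 F wh [-5.5  0.1] -1.5
```

move_arm([
  [0, 0.003, 0, 0, 0, 0, 0],
  [0, 0.003, 0, 0, 0, 0, 0],
  [0, 0.003, 0, 0, 0, 0, 0],
  [0, 0.003, 0, 0, 0, 0, 0],
  [0, 0.003, 0, 0, 0, 0, 0],
  [0, 0.003, 0, 0, 0, 0, 0],
  [0, 0.003, 0, 0, 0, 0, 0],
  [0, 0.003, 0, 0, 0, 0, 0],
  [0, 0, 0, 0, 0, 0, 0],
])

```text
time_s: 19.18
eef_pos: [0.5255, -0.1296, 0.0259]
orientation: [-0.004, 0.599, 0.801, -0.003]
contact_force: [-23.0, -6.9, 9.2]
gripper_width: 0.0004
grip_force: 12.2
```

```bash
python3 st.py; python3 car.py w10 carrier knob nose
```

```text
19.18 wh [-50.3   0.8] z 25.9 yaw rel 0.03 F wh [-24.   -0.1] 9.2
carrier 0.7 [[388.0, 209.0], [497.0, 208.0], [498.0, 270.0], [389.0, 272.0]] [[16.9, 21.4], [85.7, 22.4], [94.0, -19.8], [21.1, -19.8]] [54.4  1. ]
knob 0.76 [[307.0, 239.0], [334.0, 239.0], [334.0, 261.0], [307.0, 261.0]] [[-34.9, 13.6], [-21.1, 13.6], [-20.5, 1.4], [-34.6, 1.4]] [-27.8   7.5]
nose 0.5 [[384.0, 230.0], [397.0, 230.0], [397.0, 247.0], [384.0, 247.0]] [[17.3, 6.1], [25.7, 6.1], [26.9, -5.4], [18.3, -5.4]] [22.1  0.4]
```

move_arm([
  [0, 0.0015, 0, 0, 0, 0, 0],
  [0, 0, 0, 0, 0, 0, 0],
])

```text
time_s: 19.62
eef_pos: [0.5257, -0.1292, 0.0259]
orientation: [-0.005, 0.599, 0.801, -0.003]
contact_force: [-28.6, -8.2, 14.4]
gripper_width: 0.0001
grip_force: 15.5
```

```bash
python3 st.py; python3 - <<'E'
from h import *
im=cv2.imread("pics/w10.png");cv2.imwrite("pics/w10c.png",cv2.resize(im[150:300,240:510],None,fx=2.9,fy=2.9,interpolation=cv2.INTER_CUBIC))
E
```

```text
19.62 wh [-50.    1.1] z 25.9 yaw rel 0.03 F wh [-29.8   0.1] 14.4
```

View pics/w10c.png

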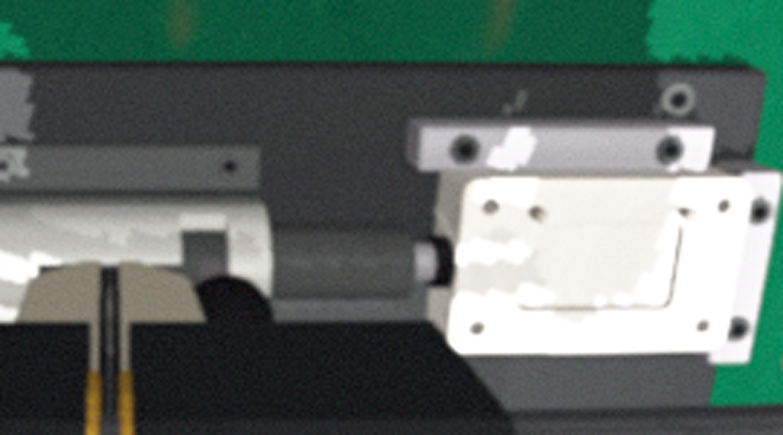

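move_arm([
  [0, -0.006, 0, 0, 0, 0, 0],
  [0, -0.012, 0, 0, 0, 0, 0],
  [0, 0, -0.02, 0, 0, 0, 0],
  [-0.02, 0, -0.02, 0, 0, 0, 0],
  [-0.025, 0.02, 0, 0, 0, 0, 0],
  [0, 0.012, 0, 0, 0, 0, 0],
  [0, 0, 0, 0, 0, 0, 0],
])

```text
time_s: 20.5
eef_pos: [0.5568, -0.1676, 0.0656]
orientation: [-0.0, 0.599, 0.8, 0.0]
contact_force: [-0.7, 0.8, -0.2]
gripper_width: 0.0007
grip_force: 0.0
```

```bash
python3 st.py; python3 car.py w11 carrier knob nose
```

```text
20.5 wh [-31.  -44.5] z 65.6 yaw rel -0.01 F wh [-0.5  1. ] -0.2
carrier 0.62 [[350.0, 134.0], [445.0, 134.0], [445.0, 189.0], [350.0, 189.0]] [[19.4, 19.4], [87.0, 20.3], [91.8, -19.1], [21.4, -19.4]] [54.9  0.3]
knob 0.72 [[267.0, 152.0], [294.0, 152.0], [294.0, 178.0], [267.0, 178.0]] [[-37.2, 9.3], [-21.0, 9.3], [-20.8, -6.5], [-37.3, -6.5]] [-29.1   1.4]
knob 0.65 [[184.0, 237.0], [184.0, 102.0], [455.0, 102.0], [455.0, 237.0]] [[-91.2, -44.7], [-85.6, 38.5], [74.6, 39.6], [85.7, -45.0]] [-4.1 -2.9]
nose 0.6 [[344.0, 155.0], [353.0, 155.0], [353.0, 168.0], [344.0, 168.0]] [[17.1, 4.4], [23.6, 4.4], [24.1, -5.0], [17.5, -5.0]] [20.6 -0.3]
```

move_arm([
  [0, 0.002, 0.022, 0, 0, 0, 0],
  [0, 0, 0.021, 0, 0, 0, 0],
  [0.01, 0, 0, 0, 0, 0, 0],
  [0.01, 0, 0, 0, 0, 0, 0],
  [0.005, 0, 0, 0, 0, 0, 0],
  [0.004, 0, 0, 0, 0, 0, 0],
  [0.004, 0, 0, 0, 0, 0, 0],
  [0.004, 0, 0.001, 0, 0, 0, 0],
  [0.004, 0, 0.001, 0, 0, 0, 0],
  [0, 0, 0, 0, 0, 0, 0],
])

```text
time_s: 21.95
eef_pos: [0.547, -0.1281, 0.0206]
orientation: [-0.0, 0.6, 0.8, -0.0]
contact_force: [0.2, -0.7, -0.4]
gripper_width: 0.0002
grip_force: 0.0
```

```bash
python3 st.py; python3 car.py w12 knob nose
```

```text
21.95 wh [-29.4  -3.8] z 20.6 yaw rel -0.03 F wh [-0.  -0.7] -0.4
knob 0.91 [[262.0, 216.0], [295.0, 216.0], [295.0, 249.0], [262.0, 249.0]] [[-36.8, 22.7], [-20.8, 22.7], [-20.5, 5.6], [-37.0, 5.6]] [-28.8  14.1]
nose 0.69 [[351.0, 227.0], [365.0, 227.0], [365.0, 245.0], [351.0, 245.0]] [[15.9, 5.0], [24.6, 5.0], [25.5, -6.8], [16.6, -6.8]] [20.7 -0.9]
```

Ball is turning (y about 14). Continue.

move_arm([
  [0.004, 0, 0.0005, 0, 0, 0, 0],
  [0.004, 0, 0.0005, 0, 0, 0, 0],
  [0.004, 0, 0.0005, 0, 0, 0, 0],
  [0.003, 0, 0.0005, 0, 0, 0, 0],
  [0.002, 0, 0, 0, 0, 0, 0],
  [0, 0, 0, 0, 0, 0, 0],
])

```text
time_s: 22.85
eef_pos: [0.5423, -0.1121, 0.0186]
orientation: [0.0, 0.6, 0.8, -0.0]
contact_force: [0.9, -3.7, -3.2]
gripper_width: 0.0008
grip_force: 1.9
```

```bash
python3 st.py; python3 car.py w13 knob nose
```

```text
22.85 wh [-29.3  12.8] z 18.6 yaw rel -0.03 F wh [-0.2 -3.8] -3.2
nose 0.64 [[350.0, 253.0], [363.0, 253.0], [363.0, 260.0], [350.0, 260.0]] [[15.9, 5.2], [24.1, 5.2], [24.5, 0.5], [16.2, 0.5]] [20.2  2.9]
```

move_arm([
  [0.001, 0, 0, 0, 0, 0, 0],
  [0.001, 0, 0, 0, 0, 0, 0],
  [0, 0, 0, 0, 0, 0, 0],
])

```text
time_s: 23.38
eef_pos: [0.542, -0.1111, 0.0185]
orientation: [0.001, 0.6, 0.8, -0.0]
contact_force: [4.0, -7.8, -8.3]
gripper_width: 0.0006
grip_force: 5.1
```

```bash
python3 st.py
```

```text
23.38 wh [-29.3  14. ] z 18.5 yaw rel -0.03 F wh [ 1.6 -8.6] -8.3
```

move_arm([
  [0.0015, 0, 0, 0, 0, 0, 0],
  [0, 0, 0, 0, 0, 0, 0],
])

```text
time_s: 23.62
eef_pos: [0.542, -0.1103, 0.0187]
orientation: [0.001, 0.6, 0.8, -0.0]
contact_force: [3.6, -13.3, -8.6]
gripper_width: 0.0004
grip_force: 7.2
```

```bash
python3 st.py
```

```text
23.62 wh [-29.1  14.7] z 18.7 yaw rel -0.02 F wh [ -0.3 -13.7] -8.6
```

move_arm([
  [-0.006, 0, 0, 0, 0, 0, 0],
  [-0.015, 0, -0.005, 0, 0, 0, 0],
  [-0.02, 0, -0.02, 0, 0, 0, 0],
  [-0.02, 0, -0.04, 0, 0, 0, 0],
  [0, 0, -0.05, 0, 0, 0, 0],
  [0, 0, 0, 0, 0, 0, 0],
])

```text
time_s: 24.38
eef_pos: [0.5605, -0.1686, 0.1378]
orientation: [0.003, 0.6, 0.8, 0.001]
contact_force: [-0.7, 0.8, 0.4]
gripper_width: 0.0006
grip_force: 0.0
```

```bash
python3 st.py; sed -i 's/"knob":.06/"knob":.044/' car.py; python3 car.py w14 knob nose carrier; python3 - <<'E'
from fit import *
# second ray: top camera for the knob height
v=np.load("wh.npy");camera("top");t=get_calibration("top");w=cal("w14.npz")
for p in [(-.0287,.031,.044),(-.0287,.025,.0505)]:
    q=np.r_[wh2w(v,p[:2]),p[2]];print(p,proj(w,q),proj(t,q))
for r in finder.silhouettes("top","knob")[:2]: print(r["conf"],r["at"],r["region"].sum())
E
```

```text
24.38 wh [-27.8 -46.5] z 137.8 yaw rel -0.07 F wh [-0.5  1. ] 0.4
knob 0.88 [[259.0, 142.0], [268.0, 105.0], [286.0, 109.0], [277.0, 147.0]] [[-42.9, 8.7], [-34.9, 40.0], [-19.5, 36.4], [-27.2, 4.9]] [-31.1  22.5]
nose 0.57 [[323.0, 145.0], [334.0, 145.0], [334.0, 157.0], [323.0, 157.0]] [[15.6, 5.0], [26.0, 5.0], [26.4, -6.2], [16.0, -6.2]] [21.  -0.6]
carrier 0.85 [[331.0, 129.0], [402.0, 129.0], [402.0, 172.0], [331.0, 172.0]] [[21.6, 19.7], [87.3, 20.3], [90.8, -19.4], [23.1, -19.6]] [55.7  0.3]
carrier 0.61 [[489.0, 0.0], [559.0, 0.0], [559.0, 30.0], [489.0, 30.0]] [[158.5, 133.6], [228.4, 140.0], [231.3, 113.8], [160.9, 108.5]] [194.8 124. ]
(-0.0287, 0.031, 0.044) [275.57357285 115.55668464] [342.77743952 213.84772076]
(-0.0287, 0.025, 0.0505) [275.58932995 122.72587962] [345.54492559 212.91536211]
0.46 [214.1, 341.5] 22
```

```bash
python3 - <<'E'
from fit import *
v=np.load("wh.npy");w=cal("w14.npz");im=cv2.imread("pics/w14.png")
g=im.max(2)[95:150,255:300];m=(g<45).astype(np.uint8)
n,_,s,c=cv2.connectedComponentsWithStats(m)
for i in range(1,n):
    if s[i,4]>25:
        x,y=c[i]+[255,95];print(s[i],x,y,[(z,(w2wh(v,atz(w,(y,x),z))*1000).round(1)) for z in(.044,.05)])
E
```

```text
[ 10  11  21  20 322] 275.22670807453414 115.59006211180125 [(0.044, array([-29.,  31.])), (0.05, array([-29. ,  30.8]))]
```

```bash
python3 -c "
from station import sign_off
print(sign_off())"
```

```text
the job is handed in; nothing more can be done
None
```

The carrier is clamped: it lies flat on the side rail and against the end stop, the bolt is fully forward, and the handle is turned to the end of the short leg. The last camera check put the ball at y = 31 mm and the carrier at about (55.7, 0.3) mm, and I handed the job in at about 24.5 s. The fingertips sit about 23 mm short of the given TCP, so my first carrier push passed above it; I pressed the shut fingertips lightly on the base plate (about 16 N) to find their real height.

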